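# Load a printed wheel on the expanding arbor and ease the draw cap

### The arm

A 7-joint arm with a two-finger parallel gripper is mounted at the origin on the work surface. World frame = base frame: x ahead of the robot, y to its left, z up, the work surface at z = 0. Lengths are in m, angles in rad, forces in N, time in s.
With the tool pointing down it reaches from about 0.425 to 1.025 m from the base axis. Payload 9.4 kg.
Tool frame: the origin (TCP) lies on the centre line of the jaws, within the pads' length; the fingertips stand 19 mm ahead of it and the grasp point (between the pads) is the TCP (robot.finger_overhang is the distance from the TCP to the fingertips, in m); z points along the fingers, y is the direction in which the jaws open and shut (so a half turn about z gives the same grasp; the last joint's range is limited). The gripper opens to 85 mm and grips with 20 to 120 N. Pads are 22 mm wide; open, the fingers measure 114 mm over their backs; the gripper's body (76 mm by 85 mm) begins 54 mm behind the grasp point. The pads swing forward as they close: fully open they stand 13 mm farther back than shut.
Start: joints at [1.194, 0.599, -0.003, 1.599, 0.002, 0.943, -0.08], TCP at [0.214, -0.693, 0.216] pointing down, gripper open.
Joint ranges: [-2.57, 2.57], [-0.35, 1.97], [-1.29, 1.29], [0.11, 2.56], [-1.05, 4.19], [0.11, 1.86], [-2.63, 2.63]. Speed limits (rad/s): [2.22, 2.22, 3.01, 3.01, 3.14, 3.14, 3.14].

### API

Orientations are given as [roll, pitch, yaw] about the fixed x, y, z axes, in that order (R = Rz(yaw) Ry(pitch) Rx(roll)).
In Python, from plant import robot, optics, job, finder gives the robot as it stands. The module is installed in compiled form; this text tells all that it offers.
- The arm moves only by the shell command python3 -m creep 'ROWS' [FORCE]. ROWS is JSON, a list of rows, each an object with "rot": the turn, a rotation vector about the world's x, y, z as a fraction of full scale, a list of three; "delta_pos": the shift along the world's x, y, z as a fraction of full scale, a list of three; "jaw": the opening, from -1 (shut) to 1 (fully open). In form: [{"rot": [wx, wy, wz], "delta_pos": [tx, ty, tz], "jaw": jaw}, ...]. A call has 1 to 10 rows; each row shifts and turns the commanded pose from where the row before left it; what a row does not reach is not made up. Full scale, the value 1, is 120 mm for a shift and pi rad for a turn. A row lasts 1/8 s, in which the tool goes at most 62.5 mm and 10.7 degrees, less where a joint would pass 70% of its speed; a pose out of reach is approached as far as the arm can. A call with a number of a shift or a turn outside -1 to 1 is refused whole. A call with a gripper value outside its range is refused whole. The fingers move at their own pace and stop on an object; FORCE is the grip in N (left out, the last holds). Time passes only in rows, so rows that do not move let the fingers close. It gives the time, the measured TCP pose, the force and the opening at its end, in the units of the state.
- robot.sense(): the state, without advancing time (a new reading comes with each control period).
- optics.read_camera(name): name is "side" or "top" or "wrist"; returns a dict with "frame" (384x512x3 uint8, red, green, blue), "fovy" (degrees; the focal length in pixels is half the picture's height over the tangent of half this angle, whatever the lens; pixels are square), "cx", "cy" (the principal point, pixels), "k1" (the pictures are not rectified: a ray, as slopes to the right and down, at radius r is drawn at 1 + k1 r^2 times it, then the intrinsics apply), "R" (3x3) and "t" (3): a world point X has camera coordinates R X + t. Camera axes: x right, y down, z forward; pixel columns grow to the right and rows downward; lengths in m; the calibration is good to about 2 mm. A picture is of the moment at which its call begins. There is no depth.
- job.sign_off(): hands the job in, once; it reports no verdict.
Trained networks look in a picture, given as the dict that the camera call returned (one of the last four; its "shot" number tells which), for a name from the list of things; names that differ only in an ending like _2 or _b are one class to them, and where a whole thing is asked for, a point or a joint stands for the part that bears it (a point fixed in the world has none). Each returns a list of dicts, best first, with "p" (0 to 1); they miss things now and then, are a little off and sometimes report something else, mostly with a low value. They report only what shows in the picture. A call takes as long as a camera call. They do not tell look-alikes from the thing itself.
- finder.look_for(picture, name): "xyz" ([x, y, z] in m, in the coordinates of the camera as it stood for that picture, good to about 4 mm: the middle of the surface that is visible of it).
- finder.trace(picture, name): "region" (384x512 bool, what is visible of it).
The state is a dict: "clock": time; "q": joint angles; "qd": joint speeds; "joint_efforts": joint torques, N m; "tcp_pos": TCP position; "ee_rot": TCP orientation; "wrist_force": force on the tool from outside, world axes, zero at the start; "wrist_torque": the same for the moment, N m; "opening": finger opening in m.
Only numpy, scipy, OpenCV 4.12 (cv2) and the standard library are available. Lean on these libraries where they do the work, as an engineer would, in place of code of your own. Each camera call takes 0.05 s, during which the arm holds its last target.

### The job

Take the printed wheel with the wide bore (not the spare with the narrow bore), hub up as it lies, and lower it over the draw cap of the run-out stand's expanding arbor until it sits flat on the seat flange, without dropping it. Let go of it, then screw the knurled draw cap on top of the arbor down (clockwise from above) until it bottoms out, back it off a quarter turn so the wheel can just be turned by hand, and keep hold of the cap so it cannot creep: finish while still gripping the cap, clear of the wheel. Leave everything else on the bench where it is.

Things in the scene. Friction and masses are not known exactly. Their poses are not given: they have to be found in the camera images.
- wheel_mid (a point): White printed wheel with the WIDE bore, lying hub up: rim 84 mm across, 10 mm thick; four spokes; round hub 48 mm across, 38 mm tall from the underside, so 28 mm stands above the rim: grip it there from above. Bore 37 mm across, right through. About 70 g. Point on the axis, 19 mm above the underside (half-way up the hub); z up along the bore.
- spare_wheel_mid (a point): Spare white wheel, same rim and hub, but its bore is only 12 mm: it does not fit the arbor. Leave it. Point on its axis, 19 mm above its underside.
- arbor: Run-out stand, fixed to the bench. Origin on the arbor's upright axis, at bench height; z up. Grey plate 140 x 250 x 16 mm, from -70 to +180 mm along the stand's y. On the axis: flange, sleeve, draw cap. A dial gauge on a low post stands on the plate 70 to 165 mm from the axis towards the stand's +y, nowhere higher than 66 mm above the bench.
- seat (a point): Centre of the seat flange's top on the arbor's axis, 30 mm above the bench; the wheel's underside rests on this round flange, 68 mm across. Above it: slit aluminium sleeve 33 mm across up to 60 mm above the bench, tapering to 64 mm, a thin steel cone, then the draw cap. The seated wheel's hub top is 68 mm above the bench and only the cap stands out above it.
- cap_mid (a point): Knurled round draw cap on the arbor's axis, dark steel, 30 mm across, 20 mm tall, flat top with a dark milled line from centre to edge along this point's x. Passes through the wide bore. Point at its centre, half-way up: 82 mm above the bench when bottomed (cap from 72 to 92 mm). Already started on its right-hand thread, 3 mm per turn: it rises as it is unscrewed.
- cap (a joint): Angle of the draw cap in rad, 0 = bottomed out (a hard stop), growing as it is unscrewed (anticlockwise from above). It starts 2.6 to 5.0 rad (0.4 to 0.8 turn) above the stop. It turns against about 0.1 N m of drag and stays where it is left; at the stop it turns no further and fingers that go on turning slip round it, which does no harm.
- link_mid (a point): Bystander: black printed link with an eye at each end, 136 mm long. Point at its middle, on its underside's centre line 5 mm up.
- screwdriver_grip (a point): Bystander: screwdriver, 200 mm long, lying. Point on its handle.
- wrench_grip (a point): Bystander: steel spanner, 150 mm long, lying. Point on its handle.
- oil_bottle: Bystander: white bottle with black cap, 40 mm diameter, 100 mm tall. Origin at the centre of its underside.
- screw_tray: Bystander: grey tray of screws, 120 x 85 x 28 mm. Origin at the centre of its underside.
- caliper: Bystander: caliper, 170 mm long, lying flat. Origin under the middle of its beam.
Things that resemble listed ones, but are neither listed nor needed, are in the scene too. Leave any pink or yellow look-alike of the part that bears wheel_mid alone.

How it is judged:
On the way, in this order (a step that is already met when the one before it is completed fails the run):
1. the wide-bore wheel sits flat on the seat flange, let go (horizontal distance between wheel_mid and arbor below 0.004 m and z of wheel_mid in the frame of arbor below 0.052 m and angle between wheel_mid's own z axis and vertical below 0.06 rad and contact force between the fingers and wheel below 0.1 N), for 0.2 s.
2. the draw cap is screwed down until it bottoms out (value of joint cap below 0.06 rad and z of wheel_mid in the frame of arbor below 0.052 m), for 0.1 s.
3. the cap is backed off a quarter turn (value of joint cap between 1.13 and 2.01 rad), for 0.2 s.
At the end, for the whole second after the job is handed in: The wide-bore wheel sits on the seat flange (within 4 mm of the axis, 3 mm of the seat, level within 0.06 rad) with no finger on it; the draw cap, once bottomed, stands a quarter turn (90 degrees, within 25) off its stop and the fingers still grip it with over 3 N. Bystanders within 20 mm (all of step 1 and all of step 3 and contact force between the fingers and cap above 3 N); the arm keeps its last pose, push and grip.
It fails at once if the wheel is dropped or thrown (falls free at over 0.5 m/s) (linear speed of wheel above 0.5 m/s and contact force between the fingers and wheel below 0.05 N).
It fails at once if a bystander is moved by more than 20 mm (distance of any of spare_wheel_mid, link_mid, screwdriver_grip, wrench_grip, oil_bottle, screw_tray, caliper from where it was at the start of the episode above 0.02 m).
It also fails if it takes over 69 s, if anything falls off the work surface, if the arm or the gripper's body presses on something with over 40 N, if the wrist force passes 120 N, or if a joint passes its speed limit or range.

## Working session

There is one attempt and no reset: what is moved stays moved. The work goes in short steps, Python scripts to look and compute and a shell command to move; the robot and the scene stay as the last step left them, time stands still between calls to the robot, and variables do not carry over. Pictures are saved under pics/ and viewed, and the job is handed in when it is done.

```bash
mkdir -p pics; cat > h.py <<'E'
import numpy as np, cv2
from plant import robot, optics, job, finder
def save(p,n): cv2.imwrite('pics/'+n+'.png', p['frame'][:,:,::-1])
def f(p): return p['frame'].shape[0]/2/np.tan(np.radians(p['fovy'])/2)
def w(p,c): return np.array(p['R']).T@(np.array(c)-np.array(p['t']))
def proj(p,X):
    c=np.array(p['R'])@np.array(X)+np.array(p['t']); s=c[:2]/c[2]; s=s*(1+p['k1']*(s@s)); return s*f(p)+[p['cx'],p['cy']]
def ray(p,u,v,z):
    d=np.array([(u-p['cx'])/f(p),(v-p['cy'])/f(p)]); s=d.copy()
    for _ in range(20): s=d/(1+p['k1']*(s@s))
    R=np.array(p['R']); o=-R.T@np.array(p['t']); r=R.T@np.array([s[0],s[1],1]); return o+r*(z-o[2])/r[2]
E
python3 - <<'E'
from h import *
print(robot.sense())
for n in ['side','top','wrist']:
    p=optics.read_camera(n); save(p,n+'0'); print(n,p['fovy'],p['k1'],w(p,[0,0,0]).round(3))
    for k in ['wheel_mid','spare_wheel_mid','arbor','seat','cap_mid']:
        for d in finder.look_for(p,k)[:5]: 
            X=w(p,d['xyz']); print(k,round(d['p'],2),X.round(3),proj(p,X).round(0))
E
```

```text
{'clock': 0.0, 'q': array([ 1.19429926,  0.60016701, -0.00251518,  1.60013759,  0.00176161,
        0.94286779, -0.07979176]), 'qd': array([ 2.00650069e-04,  1.10268804e-03, -5.82445033e-05,  5.80554422e-04,
       -5.18555664e-04,  7.94362804e-04, -5.21988113e-04]), 'joint_efforts': array([-1.00791643e-03, -7.76454163e+01,  1.56405855e+00, -2.58009928e+01,
        1.23082145e-02,  8.92364827e-03, -1.69985753e-05]), 'tcp_pos': array([ 0.21394159, -0.69219982,  0.21528434]), 'ee_rot': array([-3.14002042e+00,  1.29145477e-04,  2.99818167e-01]), 'wrist_force': array([-0.36393461, -0.39267842, -0.04958663]), 'wrist_torque': array([-0.00691378,  0.00305688, -0.0150925 ]), 'opening': 0.08555687195044583}
side 47.184719168964534 -0.14811014945858875 [0.41  0.762 0.787]
wheel_mid 0.98 [ 0.604 -0.19   0.015] [244. 187.]
wheel_mid 0.96 [ 0.368 -0.148  0.009] [327. 207.]
wheel_mid 0.89 [ 0.334 -0.421  0.014] [342. 151.]
wheel_mid 0.83 [ 0.503 -0.448  0.01 ] [289. 143.]
wheel_mid 0.78 [ 0.533 -0.32   0.009] [275. 165.]
spare_wheel_mid 0.63 [ 0.513 -0.086  0.015] [271. 215.]
arbor 0.95 [0.51  0.185 0.015] [254. 298.]
seat 0.74 [0.514 0.19  0.017] [252. 300.]
seat 0.6 [ 0.697 -0.243  0.051] [216. 163.]
cap_mid 0.71 [0.527 0.121 0.094] [251. 251.]
top 43.702384120740575 -0.03551884843454529 [ 0.333 -0.097  1.421]
wheel_mid 0.94 [ 0.612 -0.21   0.007] [290. 172.]
wheel_mid 0.91 [ 0.536 -0.337  0.009] [332. 197.]
wheel_mid 0.86 [ 0.504 -0.467  0.014] [376. 208.]
wheel_mid 0.84 [ 0.369 -0.168  0.008] [275. 253.]
wheel_mid 0.83 [ 0.33  -0.439  0.008] [367. 267.]
spare_wheel_mid 0.56 [ 0.509 -0.108  0.012] [255. 205.]
arbor 0.68 [0.513 0.166 0.015] [163. 202.]
seat 0.57 [0.51  0.166 0.016] [163. 203.]
cap_mid 0.64 [0.525 0.106 0.095] [179. 194.]
cap_mid 0.39 [ 0.533 -0.337  0.008] [332. 198.]
wrist 58.07121045989821 -0.06518335704689104 [ 0.277 -0.673  0.374]
wheel_mid 0.68 [ 0.298 -0.455  0.014] [52. 15.]
```

View pics/side0.png

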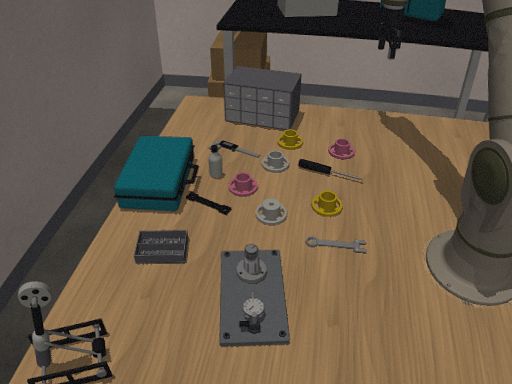

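View pics/top0.png

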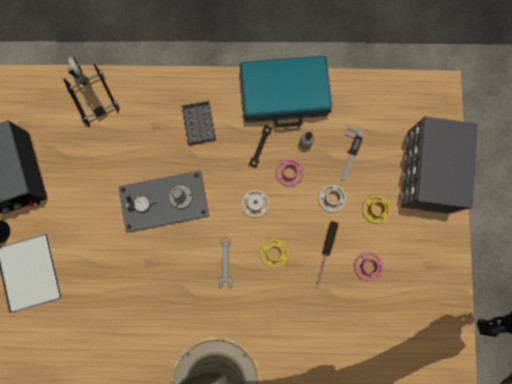

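View pics/wrist0.png

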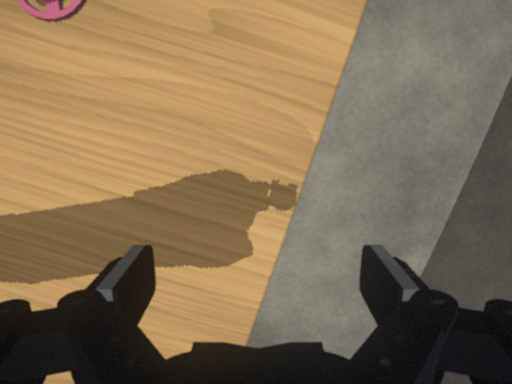

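The top view shows the wide-bore white wheel at pixel (332,197) and the narrow-bore spare at (255,203). The arbor is at (180,196), with the gauge to its left at (142,205). I'm moving above the wide wheel to check it with the wrist camera.

```bash
python3 -m creep '[{"rot":[0,0,0],"delta_pos":[0.33,0.36,0],"jaw":1},{"rot":[0,0,0],"delta_pos":[0.33,0.36,0],"jaw":1},{"rot":[0,0,0],"delta_pos":[0.33,0.36,0],"jaw":1},{"rot":[0,0,0],"delta_pos":[0.33,0.36,0],"jaw":1},{"rot":[0,0,0],"delta_pos":[0.33,0.36,0],"jaw":1},{"rot":[0,0,0],"delta_pos":[0.33,0.36,0],"jaw":1},{"rot":[0,0,0],"delta_pos":[0.33,0.36,0],"jaw":1},{"rot":[0,0,0],"delta_pos":[0,0,0],"jaw":1},{"rot":[0,0,0],"delta_pos":[0,0,0],"jaw":1}]' 40
cat > l.py <<'E'
from h import *
import sys
p=optics.read_camera('wrist'); save(p,sys.argv[1]); s=robot.sense()
print(s['clock'],s['tcp_pos'].round(4),s['ee_rot'].round(3),s['q'].round(2))
for k in sys.argv[2:]:
    for d in finder.look_for(p,k)[:3]:
        X=w(p,d['xyz']); print(k,round(d['p'],2),X.round(4),proj(p,X).round(0))
E
python3 l.py w1 wheel_mid spare_wheel_mid
```

```text
clock: 2.02
tcp_pos: [0.4911, -0.3905, 0.2162]
ee_rot: [3.141, 0.001, 0.3]
wrist_force: [-1.4, 0.0, -0.3]
opening: 0.0854
2.075 [ 0.4905 -0.3912  0.2162] [3.141e+00 1.000e-03 2.990e-01] [ 0.59  0.48 -0.02  1.83  0.01  0.83 -0.7 ]
wheel_mid 0.87 [ 0.3767 -0.1751  0.0082] [ 46. 204.]
wheel_mid 0.84 [ 0.344  -0.4366  0.0134] [257. 294.]
wheel_mid 0.68 [ 0.5083 -0.4683  0.0087] [331. 170.]
spare_wheel_mid 0.56 [ 0.5174 -0.1239  0.0092] [18. 66.]
```

```bash
python3 - <<'E'
from h import *
p=optics.read_camera('top')
import numpy as np
cv2.imwrite('pics/crop.png',cv2.resize(p['frame'][120:290,100:420,::-1],None,fx=2.5,fy=2.5,interpolation=cv2.INTER_CUBIC))
for a in [(124,189),(201,175),(206,211),(130,228)]: print(ray(p,*a,0.016))
E
```

```text
[0.55001617 0.28308078 0.016     ]
[0.59569446 0.05516979 0.016     ]
[0.48795941 0.03710832 0.016     ]
[0.43436614 0.25906652 0.016     ]
```

View pics/w1.png

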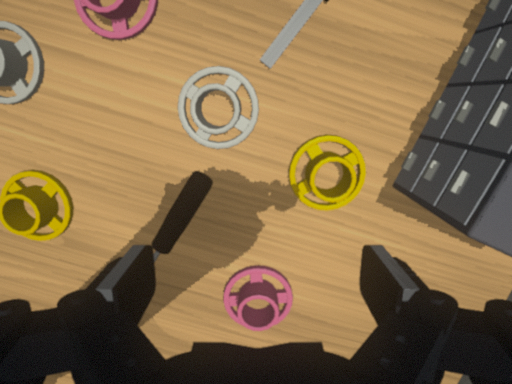

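View pics/crop.png

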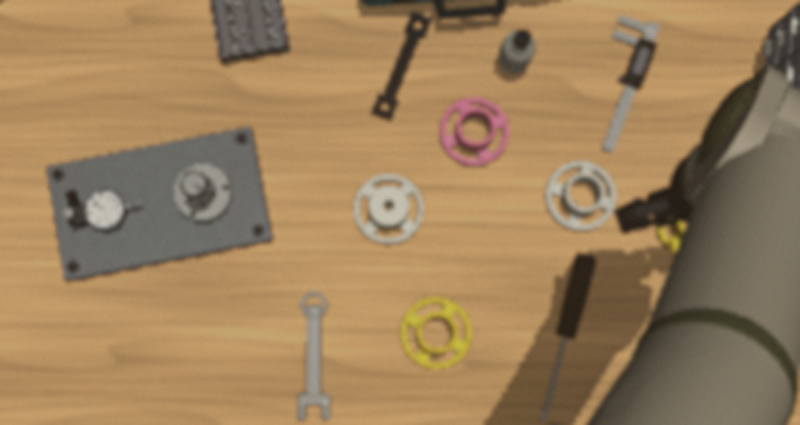

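Both views confirm it: the white wheel at wrist pixel (218,107) has the wide bore, and the white one at (388,205) in the crop has the small bore. I'll turn the jaws to about 30° from x, which clears the screwdriver and caliper, and centre over the wheel.

```bash
python3 -m creep '[{"rot":[0,0,0.057],"delta_pos":[0.037,0.047,0],"jaw":1},{"rot":[0,0,0.057],"delta_pos":[0.037,0.047,0],"jaw":1},{"rot":[0,0,0.057],"delta_pos":[0.037,0.047,0],"jaw":1},{"rot":[0,0,0.057],"delta_pos":[0.037,0.047,0],"jaw":1},{"rot":[0,0,0.057],"delta_pos":[0.037,0.047,0],"jaw":1},{"rot":[0,0,0.057],"delta_pos":[0.037,0.047,0],"jaw":1},{"rot":[0,0,0.057],"delta_pos":[0.037,0.047,0],"jaw":1},{"rot":[0,0,0.057],"delta_pos":[0.037,0.047,0],"jaw":1},{"rot":[0,0,0.057],"delta_pos":[0.037,0.047,0],"jaw":1},{"rot":[0,0,0.057],"delta_pos":[0.037,0.047,0],"jaw":1}]'
python3 l.py w2 wheel_mid
```

```text
clock: 3.48
tcp_pos: [0.535, -0.335, 0.2162]
ee_rot: [-3.141, 0.0, 2.094]
wrist_force: [-0.5, -0.3, 0.5]
opening: 0.0849
3.525 [ 0.5357 -0.3341  0.2161] [ 3.141 -0.     2.103] [ 0.81  0.53 -0.51  1.8   0.32  0.89  0.68]
wheel_mid 0.75 [ 0.338  -0.433   0.0084] [ 55. 151.]
wheel_mid 0.73 [ 0.539  -0.3329  0.0075] [261. 163.]
wheel_mid 0.66 [ 0.607  -0.2079  0.0155] [382.  93.]
```

View pics/w2.png

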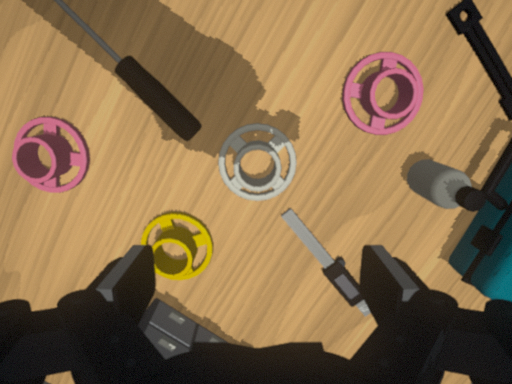

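```bash
cat > fit.py <<'E'
from h import *
from scipy.optimize import minimize
def circ(p,x,y,z,r): 
    t=np.linspace(0,2*np.pi,60); return np.array([proj(p,[x+r*np.cos(a),y+r*np.sin(a),z]) for a in t])
def fit_wheel(p,guess,z0=0.0,name='wheel_mid'):
    best=None
    for d in finder.trace(p,name):
        m=d['region']; c=np.argwhere(m).mean(0)[::-1]; e=np.linalg.norm(c-proj(p,[*guess,z0+.015]))
        if best is None or e<best[0]: best=(e,m)
    m=best[1].astype(np.uint8)
    cs,_=cv2.findContours(m,cv2.RETR_EXTERNAL,cv2.CHAIN_APPROX_NONE); M=np.zeros_like(m); cv2.drawContours(M,cs,-1,1,-1)
    def model(x,y):
        I=np.zeros((384*2,512*2),np.uint8)
        for z,r in((0,.042),(.01,.042),(.038,.024)): cv2.fillPoly(I,[np.round(circ(p,x,y,z0+z,r)*2*16+8).astype(np.int32)],1,shift=4)
        return cv2.resize(I*255,(512,384),interpolation=cv2.INTER_AREA)/255.
    r=minimize(lambda v:np.abs(model(*v)-M).sum(),guess,method='Nelder-Mead',options=dict(initial_simplex=[guess,[guess[0]+.004,guess[1]],[guess[0],guess[1]+.004]],xatol=1e-4))
    o=p['frame'][:,:,::-1].copy()
    for z,rr in((.01,.042),(.038,.024),(.038,.0185)): cv2.polylines(o,[np.round(circ(p,*r.x,z0+z,rr)).astype(np.int32)],True,(0,0,255),1)
    print('off px',best[0],'res',r.fun,M.sum()); return r.x,o
E
python3 - <<'E'
from fit import *
p=optics.read_camera('wrist'); x,o=fit_wheel(p,[.537,-.333]); print(x)
o=cv2.resize(o[90:230,180:350],None,fx=4,fy=4,interpolation=cv2.INTER_CUBIC); cv2.imwrite('pics/f1.png',o)
E
```

```text
off px 1.3328479487101936 res 152.6313725490196 4731
[ 0.5354924  -0.33427566]
```

View pics/f1.png

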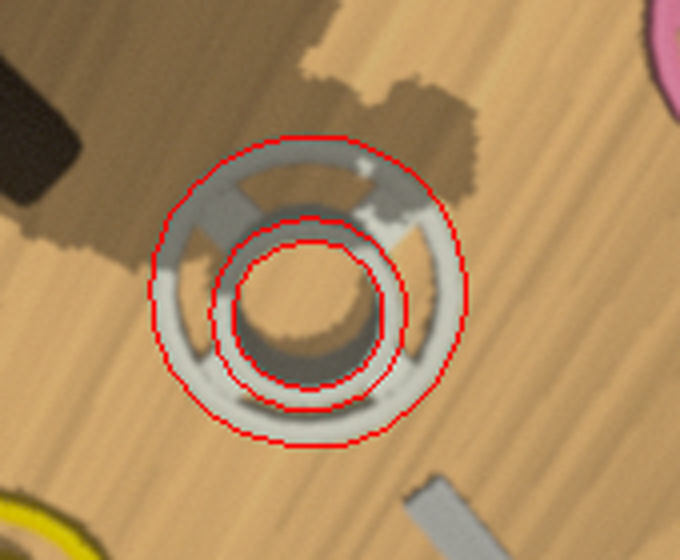

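The model fits the image, so the wheel is at (0.5355, -0.334), right under the TCP. I'll descend and grip.

```bash
python3 -m creep '[{"rot":[0,0,0],"delta_pos":[0,0,-0.333],"jaw":1},{"rot":[0,0,0],"delta_pos":[0,0,-0.333],"jaw":1},{"rot":[0,0,0],"delta_pos":[0,0,-0.333],"jaw":1},{"rot":[0,0,0],"delta_pos":[0,0,-0.333],"jaw":1},{"rot":[0,0,0],"delta_pos":[0,0,-0.12],"jaw":1},{"rot":[0,0,0],"delta_pos":[0,0,-0.07],"jaw":1},{"rot":[0,0,0],"delta_pos":[0,0,0],"jaw":1}]'
python3 -m creep '[{"rot":[0,0,0],"delta_pos":[0,0,0],"jaw":-1},{"rot":[0,0,0],"delta_pos":[0,0,0],"jaw":-1},{"rot":[0,0,0],"delta_pos":[0,0,0],"jaw":-1},{"rot":[0,0,0],"delta_pos":[0,0,0],"jaw":-1},{"rot":[0,0,0],"delta_pos":[0,0,0],"jaw":-1}]' 40
python3 l.py w3
```

```text
clock: 4.55
tcp_pos: [0.536, -0.3342, 0.0341]
ee_rot: [3.141, 0.001, 2.09]
wrist_force: [0.6, 0.4, 1.0]
opening: 0.0859
clock: 5.18
tcp_pos: [0.5357, -0.3339, 0.0336]
ee_rot: [-3.142, 0.0, 2.091]
wrist_force: [0.3, 0.5, -0.4]
opening: -0.0001
5.225 [ 0.5357 -0.3338  0.0335] [-3.142 -0.     2.091] [ 0.71  0.75 -0.38  1.93  0.49  0.55  0.52]
```

View pics/w3.png

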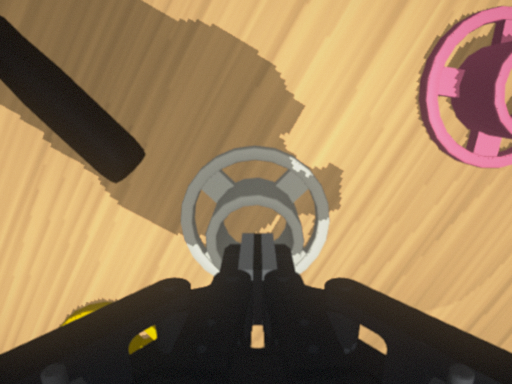

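```bash
python3 - <<'E'
from fit import *
for n in ['wrist','top','side']:
    p=optics.read_camera(n)
    s=robot.sense(); t=s['tcp_pos']
    print(n,'tcp px',proj(p,t),'tip',proj(p,t-[0,0,.019]),'cam',w(p,[0,0,0]))
    for d in finder.look_for(p,'wheel_mid')[:6]: print(round(d['p'],2),w(p,d['xyz']).round(3))
    o=p['frame'][:,:,::-1].copy()
    for z,rr in((.01,.042),(.038,.024),(.038,.0185)): cv2.polylines(o,[np.round(circ(p,.5355,-.3343,z,rr)).astype(np.int32)],True,(0,0,255),1)
    c=proj(p,t).astype(int); o=o[max(0,c[1]-75):c[1]+75,max(0,c[0]-100):c[0]+100]
    cv2.imwrite('pics/g_%s.png'%n,cv2.resize(o,None,fx=3,fy=3))
a=cv2.imread('pics/g_wrist.png');b=cv2.imread('pics/g_side.png')
E
```

```text
wrist tcp px [256.6520499  238.43234582] tip [256.67109954 224.91292554] cam [ 0.50304625 -0.27673649  0.19148835]
0.72 [ 0.51  -0.445  0.005]
0.69 [ 0.591 -0.223  0.014]
top tcp px [332.47982306 195.98951788] tip [331.4030726  196.89916837] cam [ 0.33280918 -0.09744704  1.42068874]
0.87 [ 0.369 -0.164  0.008]
0.78 [ 0.61  -0.21   0.006]
0.72 [ 0.519 -0.321  0.009]
side tcp px [274.82445984 155.48626763] tip [274.65581878 160.6210073 ] cam [0.41005907 0.76196395 0.78729034]
0.91 [ 0.37  -0.149  0.012]
0.83 [ 0.335 -0.421  0.016]
0.71 [ 0.496 -0.442  0.014]
0.68 [ 0.535 -0.314  0.01 ]
0.63 [ 0.603 -0.191  0.015]
```

View pics/g_wrist.png

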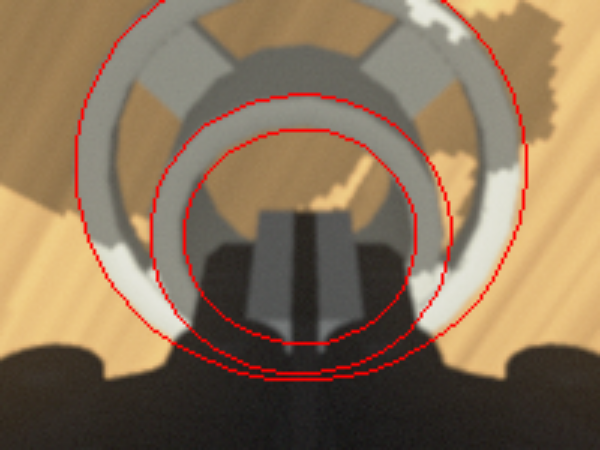

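View pics/g_side.png

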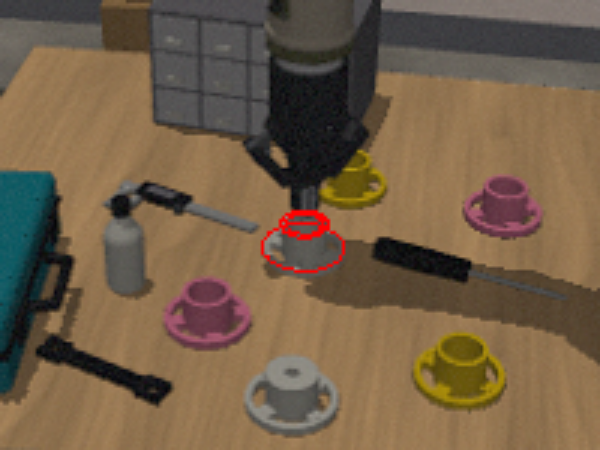

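```bash
python3 - <<'E'
from fit import *
p=optics.read_camera('side')
a=cv2.resize(p['frame'][110:190,225:325,::-1],None,fx=8,fy=7,interpolation=cv2.INTER_CUBIC); cv2.imwrite('pics/s2.png',a)
p=optics.read_camera('wrist'); t=robot.sense()['tcp_pos']
d=t[:2]-w(p,[0,0,0])[:2]; d/=np.linalg.norm(d)
for dz in (-.019,-.01,0,.005,.01,.015): print(dz,proj(p,[*(t[:2]+.011*d),t[2]+dz]))
E
```

```text
-0.019 [256.62969339 243.62388962]
-0.01 [256.6191874  250.46445131]
0 [256.6063224  258.86084796]
0.005 [256.5993583 263.4152267]
0.01 [256.59200043 268.23424466]
0.015 [256.58421514 273.34123639]
```

View pics/s2.png

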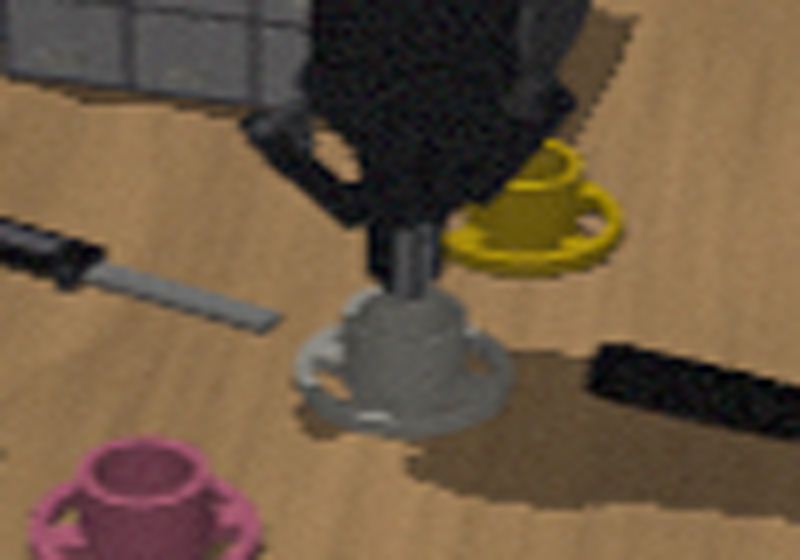

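```bash
python3 - <<'E'
from h import *
print(robot.finger_overhang,[a for a in dir(robot) if a[0]!='_'])
s=robot.sense(); print(s['tcp_pos'],s['opening'],s['wrist_force'],s['q'])
E
```

```text
0.019 ['IKError', 'finger_overhang', 'sense']
[ 0.5356843  -0.33383458  0.03350306] -0.0002992573832806573 [ 0.01473872 -0.18884129  0.02354236] [ 0.71139881  0.74772756 -0.37505163  1.93070431  0.49323354  0.55407064
  0.52133096]
```

```bash
python3 -m creep '[{"rot":[0,0,0],"delta_pos":[0,0,0],"jaw":0.7},{"rot":[0,0,0],"delta_pos":[0,0,0],"jaw":0.7},{"rot":[0,0,0],"delta_pos":[0,0,0],"jaw":0.7},{"rot":[0,0,0],"delta_pos":[0,0,0],"jaw":0.7}]'
python3 - <<'E'
from fit import *
p=optics.read_camera('side')
a=cv2.resize(p['frame'][110:190,225:325,::-1],None,fx=8,fy=7,interpolation=cv2.INTER_CUBIC); cv2.imwrite('pics/s3.png',a)
p=optics.read_camera('wrist'); save(p,'w4')
E
```

```text
clock: 6.12
tcp_pos: [0.5357, -0.3339, 0.0335]
ee_rot: [-3.142, 0.0, 2.09]
wrist_force: [-0.1, 0.5, 0.6]
opening: 0.0717
```

View pics/s3.png

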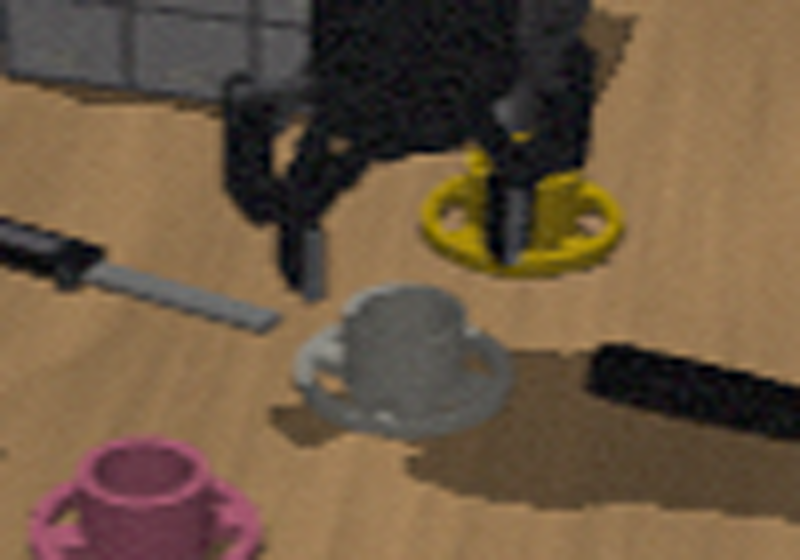

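View pics/w4.png

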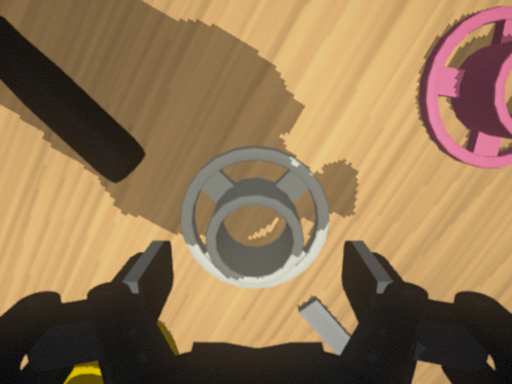

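The fingers closed above the hub. Both cameras put the fingertips at about z ≈ 0.045 when shut, roughly 30 mm higher than the reported TCP implies. The wheel hasn't moved. I'll descend in steps and watch from the side camera.

```bash
python3 -m creep '[{"rot":[0,0,0],"delta_pos":[0,0,-0.1],"jaw":0.7},{"rot":[0,0,0],"delta_pos":[0,0,-0.1],"jaw":0.7},{"rot":[0,0,0],"delta_pos":[0,0,0],"jaw":0.7}]'
cat > sd.py <<'E'
from fit import *
import sys
p=optics.read_camera('side')
c=[int(v) for v in sys.argv[2:4]] if len(sys.argv)>2 else [275,150]
a=cv2.resize(p['frame'][c[1]-40:c[1]+40,c[0]-50:c[0]+50,::-1],None,fx=8,fy=7,interpolation=cv2.INTER_CUBIC); cv2.imwrite('pics/%s.png'%sys.argv[1],a)
E
python3 sd.py s4
```

```text
clock: 6.6
tcp_pos: [0.5349, -0.3333, 0.008]
ee_rot: [-3.14, -0.002, 2.091]
wrist_force: [0.7, 0.1, -0.2]
opening: 0.0723
```

View pics/s4.png

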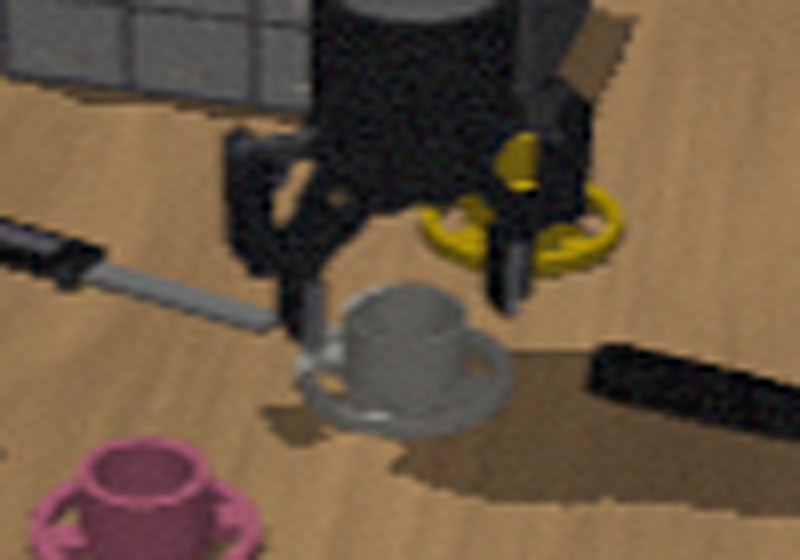

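```bash
python3 -m creep '[{"rot":[0,0,0],"delta_pos":[0,0,-0.06],"jaw":0.7},{"rot":[0,0,0],"delta_pos":[0,0,0],"jaw":0.5},{"rot":[0,0,0],"delta_pos":[0,0,0],"jaw":0.3},{"rot":[0,0,0],"delta_pos":[0,0,0],"jaw":-0.2},{"rot":[0,0,0],"delta_pos":[0,0,0],"jaw":-0.2},{"rot":[0,0,0],"delta_pos":[0,0,0],"jaw":-0.2}]' 40
python3 sd.py s5; python3 l.py w5
```

```text
clock: 7.4
tcp_pos: [0.5359, -0.334, 0.0027]
ee_rot: [3.141, 0.001, 2.09]
wrist_force: [0.0, 0.7, 5.0]
opening: 0.0456
7.5 [ 0.5359 -0.334   0.0027] [3.141e+00 1.000e-03 2.091e+00] [ 0.69  0.79 -0.34  1.94  0.52  0.5   0.5 ]
```

View pics/s5.png

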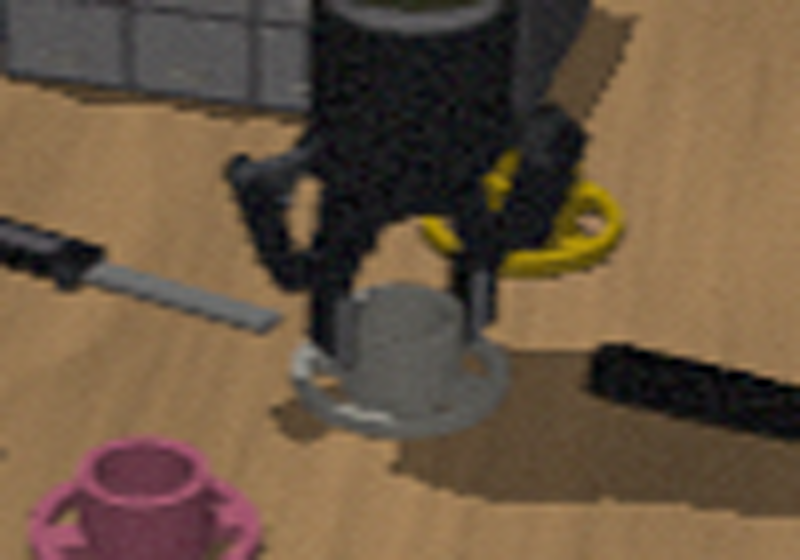

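View pics/w5.png

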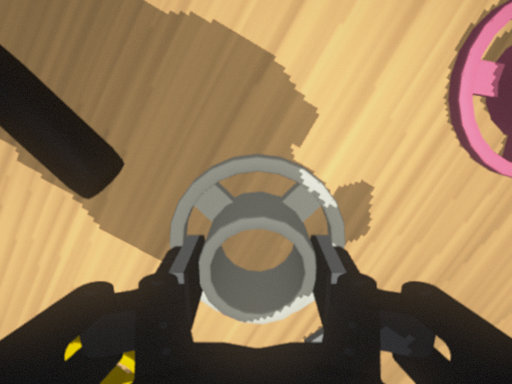

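```bash
python3 -m creep '[{"rot":[0,0,0],"delta_pos":[0,0,0.1],"jaw":-0.2},{"rot":[0,0,0],"delta_pos":[0,0,0.15],"jaw":-0.2},{"rot":[0,0,0],"delta_pos":[0,0,0.15],"jaw":-0.2},{"rot":[0,0,0],"delta_pos":[0,0,0],"jaw":-0.2}]' 50
python3 sd.py s6; python3 l.py w6
```

```text
clock: 8.0
tcp_pos: [0.5367, -0.3345, 0.0525]
ee_rot: [3.14, 0.003, 2.09]
wrist_force: [-0.3, 0.3, -1.8]
opening: 0.0456
8.1 [ 0.5357 -0.3341  0.0508] [3.141e+00 1.000e-03 2.090e+00] [ 0.72  0.72 -0.39  1.92  0.48  0.58  0.53]
```

View pics/s6.png

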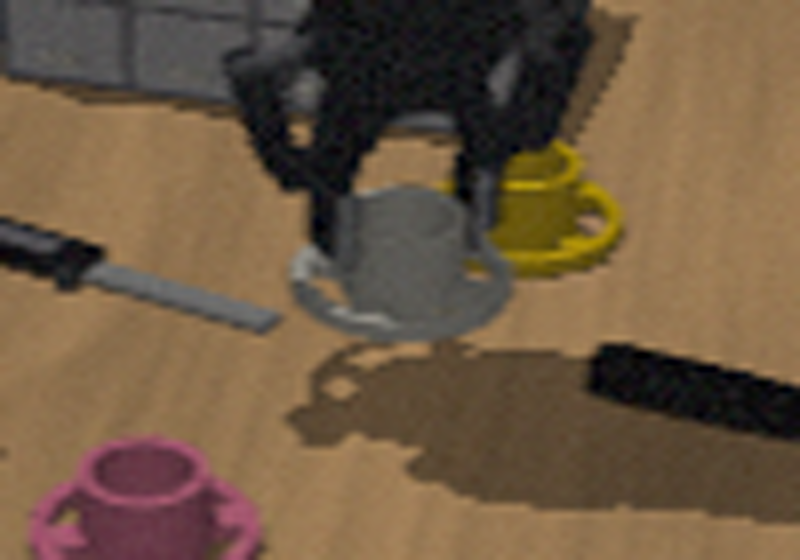

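View pics/w6.png

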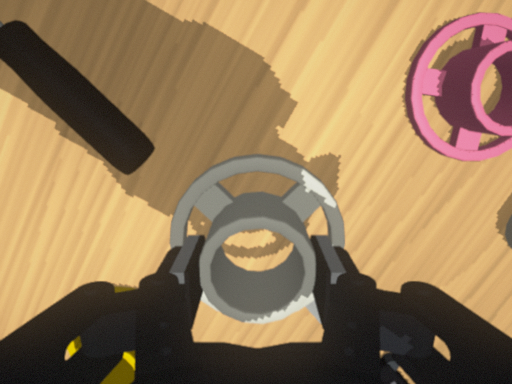

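Lifted and held level. I'll raise it and carry it to where the wrist camera looks down on the arbor.

```bash
python3 -m creep '[{"rot":[0,0,0],"delta_pos":[0,0,0.3],"jaw":-0.2},{"rot":[0,0,0],"delta_pos":[0.0,0.15,0.35],"jaw":-0.2},{"rot":[0,0,0],"delta_pos":[0.02,0.35,0.2],"jaw":-0.2},{"rot":[0,0,0],"delta_pos":[0.02,0.4,0],"jaw":-0.2},{"rot":[0,0,0],"delta_pos":[0.02,0.4,0],"jaw":-0.2},{"rot":[0,0,0],"delta_pos":[0.03,0.4,0],"jaw":-0.2},{"rot":[0,0,0],"delta_pos":[0.03,0.4,0],"jaw":-0.2},{"rot":[0,0,0],"delta_pos":[0.03,0.4,0],"jaw":-0.2},{"rot":[0,0,0],"delta_pos":[0.03,0.4,0],"jaw":-0.2},{"rot":[0,0,0],"delta_pos":[0.02,0.3,0],"jaw":-0.2}]'
python3 -m creep '[{"rot":[0,0,0],"delta_pos":[0,0,0],"jaw":-0.2},{"rot":[0,0,0],"delta_pos":[0,0,0],"jaw":-0.2}]'
python3 l.py w7 arbor cap_mid seat
```

```text
clock: 9.35
tcp_pos: [0.5593, 0.0525, 0.1518]
ee_rot: [-3.141, -0.001, 2.092]
wrist_force: [0.0, 0.4, -1.5]
opening: 0.0456
clock: 9.6
tcp_pos: [0.5593, 0.0495, 0.1518]
ee_rot: [-3.14, 0.0, 2.091]
wrist_force: [0.4, -0.9, -0.9]
opening: 0.0458
9.65 [0.5594 0.0489 0.1518] [-3.14   0.     2.089] [ 0.14  0.52 -0.46  2.02  0.36  0.68 -0.04]
arbor 0.6 [0.5267 0.1241 0.0139] [268.  81.]
cap_mid 0.56 [0.5262 0.1121 0.0991] [261.  91.]
seat 0.94 [0.5301 0.1279 0.0178] [274.  79.]
```

View pics/w7.png

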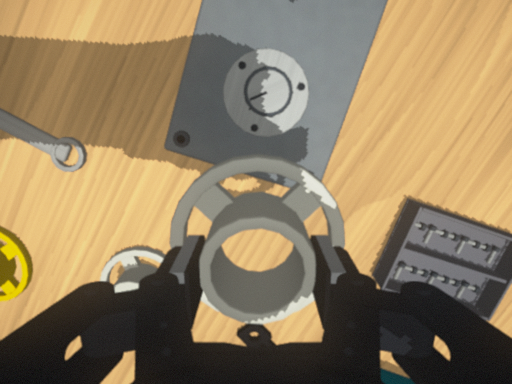

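The wrist view shows the arbor's flange around (266,90) with the cap at (268,91), and the held wheel's hub top at (258,270). I'll fit circles to all of them.

```bash
cat > ov.py <<'E'
from fit import *
import sys
s=robot.sense(); p=optics.read_camera('wrist'); s=robot.sense(); t=s['tcp_pos']
print(t, s['ee_rot'])
g=cv2.cvtColor(p['frame'],cv2.COLOR_RGB2GRAY).astype(float); g=cv2.GaussianBlur(g,(0,0),1.0)
gx=cv2.Sobel(g,cv2.CV_64F,1,0);gy=cv2.Sobel(g,cv2.CV_64F,0,1)
G=np.hypot(gx,gy)
from scipy.ndimage import map_coordinates as mc
def edge(c,z,r,span=.006,ang=None):
    """max mean gradient over circle location"""
    def sc(v):
        q=circ(p,v[0],v[1],z,r); 
        return -np.mean(np.minimum(mc(G,[q[:,1],q[:,0]],order=1),120))
    best=min(((sc((c[0]+a,c[1]+b)),c[0]+a,c[1]+b) for a in np.arange(-span,span+1e-9,.001) for b in np.arange(-span,span+1e-9,.001)))
    m=minimize(sc,best[1:],method='Nelder-Mead',options=dict(initial_simplex=[best[1:],(best[1]+.0005,best[2]),(best[1],best[2]+.0005)],xatol=5e-5))
    return m.x,-m.fun
E
python3 - <<'E'
from ov import *
c0=(.5275,.110)
fl,a=edge(c0,.030,.034); print('flange',fl,a)
for z in (.092,.094): 
    cp,a=edge(c0,z,.015); print('cap',z,cp,a)
z0=t[2]-.0027
hubs=[]
for z,r,n in ((z0+.038,.024,'hubout'),(z0+.038,.0185,'hubin'),(z0+.010,.042,'rim')):
    x,a=edge(t[:2],z,r,.008); print(n,x-t[:2],a); hubs.append((x,z,r))
o=p['frame'][:,:,::-1].copy()
for x,z,r in hubs+[(fl,.03,.034),(cp,.094,.015)]: cv2.polylines(o,[np.round(circ(p,*x,z,r)*16).astype(np.int32)],True,(0,0,255),1,shift=4)
cv2.imwrite('pics/o1.png',cv2.resize(o[30:330,150:370],None,fx=2.7,fy=2,interpolation=cv2.INTER_CUBIC)[:600])
E
```

```text
[0.55965112 0.04896103 0.15221879] [-3.14119322e+00  2.09019116e-04  2.08879160e+00]
flange [0.52961385 0.11382552] 73.64781705879778
cap 0.092 [0.52987283 0.11428534] 118.68524815136969
cap 0.094 [0.53003228 0.11429903] 118.58086349236315
hubout [ 8.07226375e-04 -1.90126905e-05] 70.53260348845066
hubin [ 4.86495476e-05 -3.38122368e-07] 102.45168552118704
rim [ 0.00020807 -0.0008336 ] 78.45172386882261
```

View pics/o1.png

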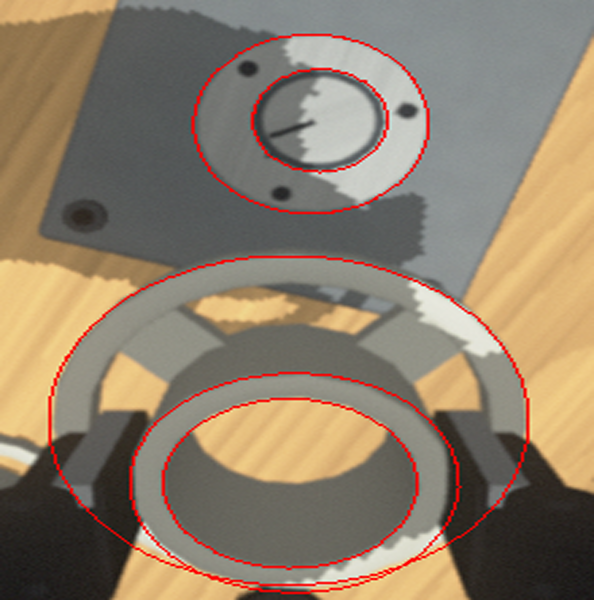

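The bore axis coincides with the TCP, and the flange and cap agree on the arbor axis at (0.5298, 0.1141). Moving over it.

```bash
python3 -m creep '[{"rot":[0,0,0],"delta_pos":[-0.083,0.181,0],"jaw":-0.2},{"rot":[0,0,0],"delta_pos":[-0.083,0.181,0],"jaw":-0.2},{"rot":[0,0,0],"delta_pos":[-0.083,0.181,0],"jaw":-0.2},{"rot":[0,0,0],"delta_pos":[0,0,-0.1],"jaw":-0.2},{"rot":[0,0,0],"delta_pos":[0,0,-0.1],"jaw":-0.2},{"rot":[0,0,0],"delta_pos":[0,0,0],"jaw":-0.2},{"rot":[0,0,0],"delta_pos":[0,0,0],"jaw":-0.2}]'
python3 - <<'E'
from ov import *
save(p,'w8')
for z in (.0945,): 
    cp,a=edge((.5298,.1141),z,.015); print('cap',z,cp,cp-t[:2],a)
z0=t[2]-.0027
x,a=edge(t[:2],z0+.038,.0185,.006); print('hubin',x-t[:2],a)
o=p['frame'][:,:,::-1].copy()
for x,z,r in [(x,z0+.038,.0185),(cp,.094,.015)]: cv2.polylines(o,[np.round(circ(p,*x,z,r)*16).astype(np.int32)],True,(0,0,255),1,shift=4)
cv2.imwrite('pics/o2.png',cv2.resize(o[150:350,160:360],None,fx=3,fy=3,interpolation=cv2.INTER_CUBIC)[:600])
E
python3 sd.py s8 250 250
```

```text
clock: 10.72
tcp_pos: [0.53, 0.1146, 0.1281]
ee_rot: [-3.141, 0.0, 2.089]
wrist_force: [0.2, 0.2, -0.1]
opening: 0.0456
[0.530104   0.1148615  0.12833668] [-3.14158379e+00  6.13785844e-05  2.08970848e+00]
cap 0.0945 [0.52812327 0.11763938] [-0.00198073  0.00277789] 57.93298393186002
hubin [-2.20663201e-05 -2.45418366e-05] 84.23862677644016
```

View pics/o2.png

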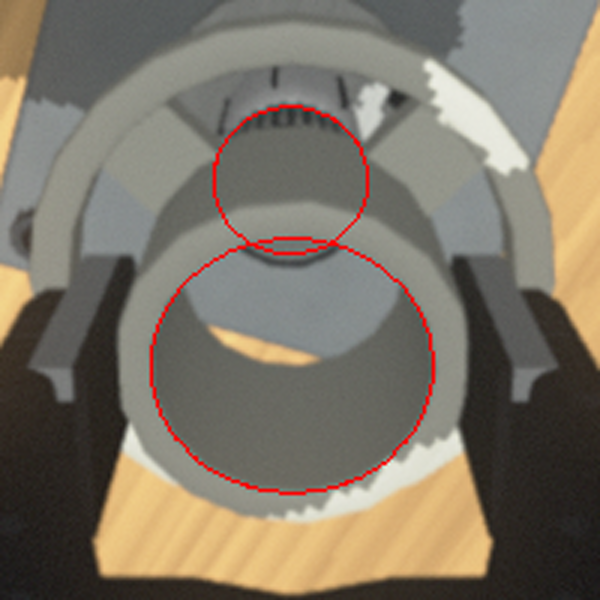

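View pics/s8.png

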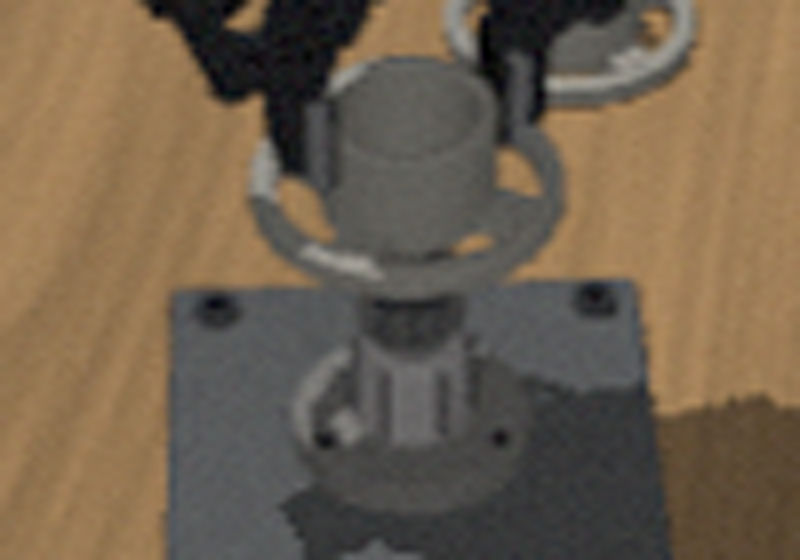

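```bash
python3 - <<'E'
from fit import *
p=optics.read_camera('wrist'); t=robot.sense()['tcp_pos']; print(t)
for c in ((.5298,.1141),(.5296,.1138),t[:2]):
  for z in (.093,.0945): 
    q=circ(p,*c,z,.015); i=q[:,1].argmax(); print(c,z,q[i])
a=cv2.resize(p['frame'][215:265,225:290,::-1],None,fx=10,fy=10,interpolation=cv2.INTER_CUBIC); cv2.imwrite('pics/o3.png',a)
E
```

```text
[0.5301138  0.11508903 0.12856683]
(0.5298, 0.1141) 0.093 [255.14101584 239.71090607]
(0.5298, 0.1141) 0.0945 [255.12982094 240.69061981]
(0.5296, 0.1138) 0.093 [254.60558254 239.95896865]
(0.5296, 0.1138) 0.0945 [254.59066505 240.94018358]
[0.5301138  0.11508903] 0.093 [256.40928646 238.62722375]
[0.5301138  0.11508903] 0.0945 [256.40691538 239.60036636]
```

View pics/o3.png

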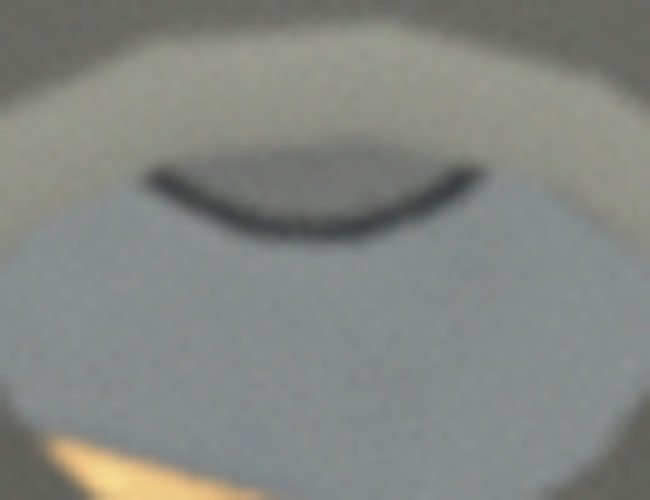

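The cap's far edge at (256.5,239.0) matches the prediction for an arbor axis at the current TCP. I'll lower partway and check.

```bash
python3 -m creep '[{"rot":[0,0,0],"delta_pos":[0,0,-0.125],"jaw":-0.2},{"rot":[0,0,0],"delta_pos":[0,0,-0.125],"jaw":-0.2},{"rot":[0,0,0],"delta_pos":[0,0,-0.125],"jaw":-0.2},{"rot":[0,0,0],"delta_pos":[0,0,-0.1],"jaw":-0.2},{"rot":[0,0,0],"delta_pos":[0,0,0],"jaw":-0.2}]'
python3 l.py w9; python3 sd.py s9 250 250
```

```text
clock: 11.5
tcp_pos: [0.5291, 0.1153, 0.0701]
ee_rot: [-3.14, -0.0, 2.091]
wrist_force: [0.6, 1.0, -0.8]
opening: 0.0456
11.55 [0.5295 0.1154 0.0708] [-3.141 -0.     2.091] [-0.07  0.62 -0.37  2.12  0.47  0.48 -0.27]
```

View pics/w9.png

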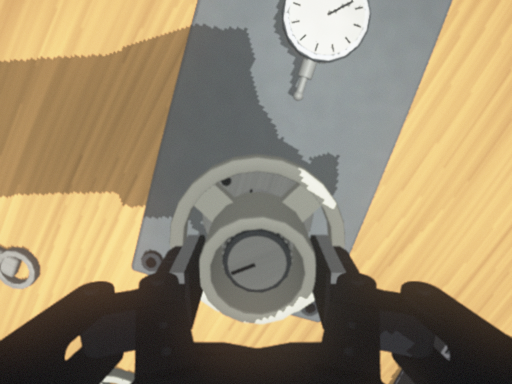

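View pics/s9.png

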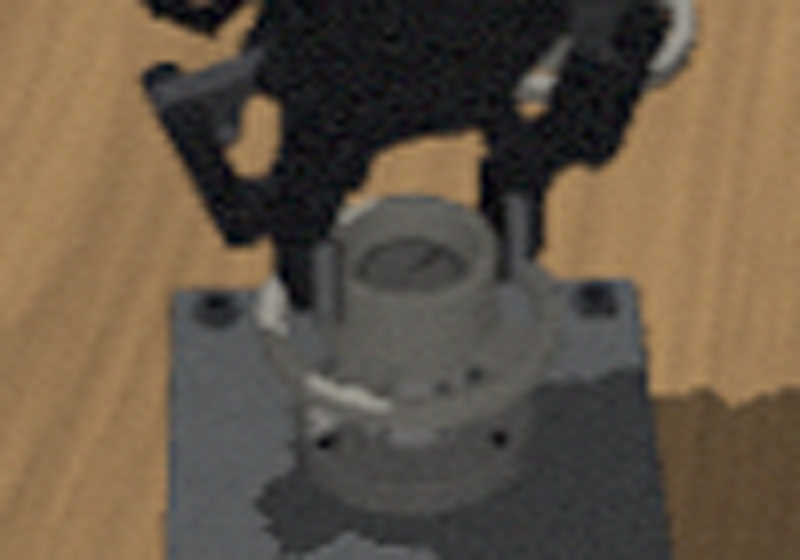

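The cap sits centred in the bore. Lowering to the seat.

```bash
python3 -m creep '[{"rot":[0,0,0],"delta_pos":[0,0,-0.1],"jaw":-0.2},{"rot":[0,0,0],"delta_pos":[0,0,-0.1],"jaw":-0.2},{"rot":[0,0,0],"delta_pos":[0,0,-0.08],"jaw":-0.2},{"rot":[0,0,0],"delta_pos":[0,0,-0.015],"jaw":-0.2},{"rot":[0,0,0],"delta_pos":[0,0,0],"jaw":-0.2}]'
python3 -m creep '[{"rot":[0,0,0],"delta_pos":[0,0,-0.015],"jaw":-0.2},{"rot":[0,0,0],"delta_pos":[0,0,-0.01],"jaw":-0.2},{"rot":[0,0,0],"delta_pos":[0,0,0],"jaw":-0.2}]'
python3 l.py w10; python3 sd.py s10 250 250
```

```text
clock: 12.22
tcp_pos: [0.5297, 0.1154, 0.0357]
ee_rot: [-3.141, -0.0, 2.091]
wrist_force: [-0.1, 0.1, -1.1]
opening: 0.0459
clock: 12.6
tcp_pos: [0.5299, 0.1153, 0.033]
ee_rot: [3.141, 0.0, 2.09]
wrist_force: [0.5, -0.6, -0.8]
opening: 0.0459
12.65 [0.5299 0.1153 0.033 ] [3.141 0.    2.09 ] [-0.11  0.68 -0.31  2.14  0.52  0.4  -0.31]
```

View pics/s10.png

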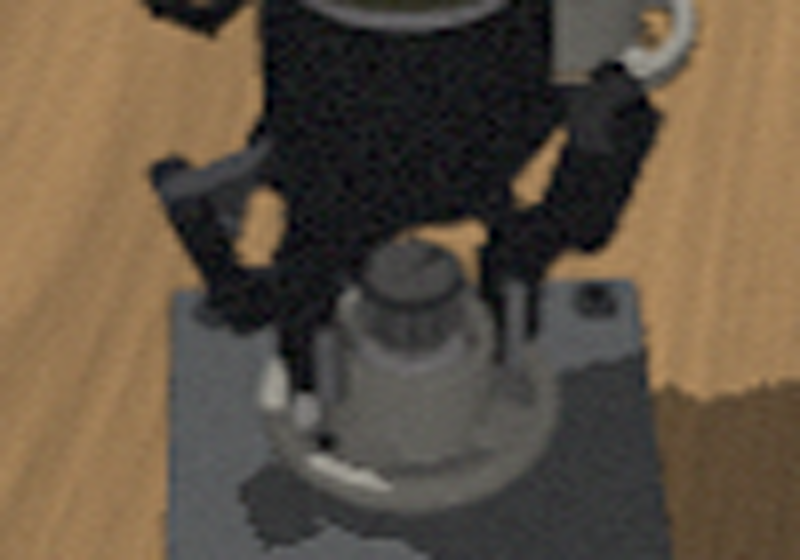

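View pics/w10.png

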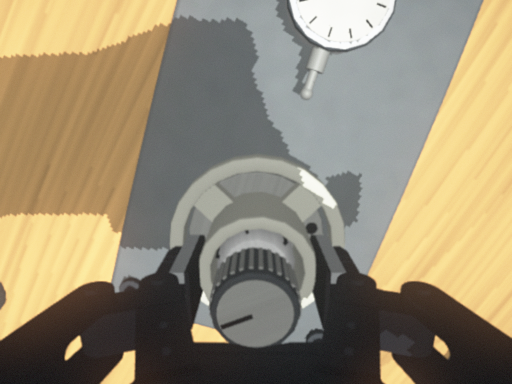

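Not touching yet. I'll go down in small steps until I see contact force.

```bash
python3 -m creep '[{"rot":[0,0,0],"delta_pos":[0,0,-0.01],"jaw":-0.2},{"rot":[0,0,0],"delta_pos":[0,0,0],"jaw":-0.2}]'
python3 -m creep '[{"rot":[0,0,0],"delta_pos":[0,0,-0.01],"jaw":-0.2},{"rot":[0,0,0],"delta_pos":[0,0,0],"jaw":-0.2}]'
```

```text
clock: 12.95
tcp_pos: [0.53, 0.1153, 0.0327]
ee_rot: [3.141, 0.001, 2.091]
wrist_force: [-1.8, -1.0, 14.0]
opening: 0.0455
clock: 13.2
tcp_pos: [0.53, 0.1153, 0.0326]
ee_rot: [3.14, 0.002, 2.091]
wrist_force: [-5.5, -2.2, 30.1]
opening: 0.0454
```

Contact is at 0.0327, the height predicted for the seat. I'll relieve the press, let go and check.

```bash
python3 -m creep '[{"rot":[0,0,0],"delta_pos":[0,0,0.013],"jaw":-0.2},{"rot":[0,0,0],"delta_pos":[0,0,0],"jaw":0.1},{"rot":[0,0,0],"delta_pos":[0,0,0],"jaw":0.3},{"rot":[0,0,0],"delta_pos":[0,0,0],"jaw":0.5},{"rot":[0,0,0],"delta_pos":[0,0,0],"jaw":0.6},{"rot":[0,0,0],"delta_pos":[0,0,0],"jaw":0.6},{"rot":[0,0,0],"delta_pos":[0,0,0],"jaw":0.6}]'
python3 l.py w11; python3 sd.py s11 250 250
```

```text
clock: 14.08
tcp_pos: [0.5298, 0.1153, 0.0321]
ee_rot: [-3.142, 0.0, 2.09]
wrist_force: [-0.4, -0.6, 0.3]
opening: 0.0688
14.125 [0.5298 0.1153 0.0321] [-3.142  0.     2.091] [-0.11  0.68 -0.31  2.14  0.52  0.39 -0.32]
```

View pics/s11.png

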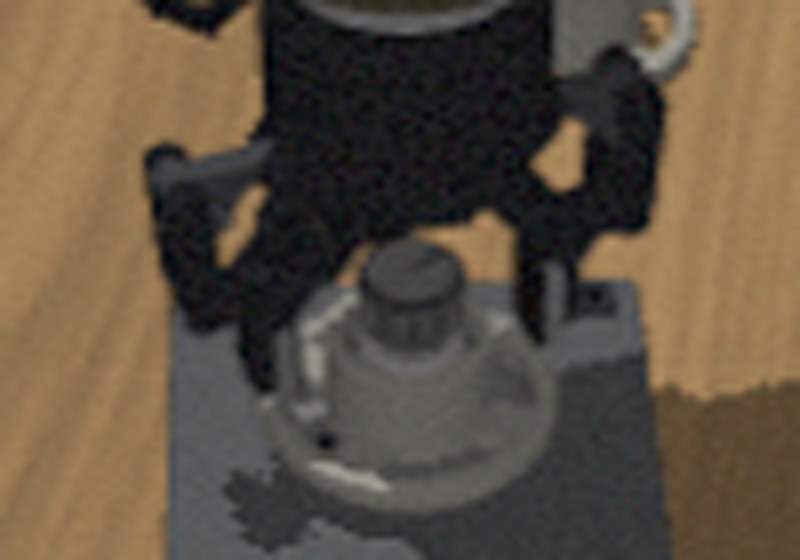

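View pics/w11.png

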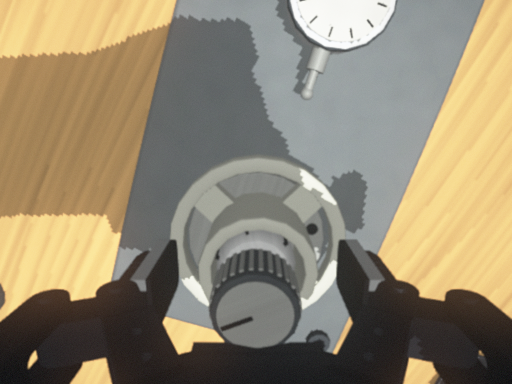

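The wheel is released and seated, and the fingers are clear of the hub. I'll raise to cap height and pre-rotate anticlockwise with the jaws open, to gain stroke for screwing down.

```bash
python3 -m creep '[{"rot":[0,0,0],"delta_pos":[0,0,0.1],"jaw":0.6},{"rot":[0,0,0],"delta_pos":[0,0,0.15],"jaw":0.6},{"rot":[0,0,0],"delta_pos":[0,0,0],"jaw":0.4},{"rot":[0,0,0.055],"delta_pos":[0,0,0],"jaw":0.4},{"rot":[0,0,0.055],"delta_pos":[0,0,0],"jaw":0.4},{"rot":[0,0,0.055],"delta_pos":[0,0,0],"jaw":0.4},{"rot":[0,0,0.055],"delta_pos":[0,0,0],"jaw":0.4},{"rot":[0,0,0.055],"delta_pos":[0,0,0],"jaw":0.4},{"rot":[0,0,0.055],"delta_pos":[0,0,0],"jaw":0.4},{"rot":[0,0,0.055],"delta_pos":[0,0,0],"jaw":0.4}]' 
python3 -m creep '[{"rot":[0,0,0.055],"delta_pos":[0,0,0],"jaw":0.4},{"rot":[0,0,0.055],"delta_pos":[0,0,0],"jaw":0.4},{"rot":[0,0,0.055],"delta_pos":[0,0,0],"jaw":0.4},{"rot":[0,0,0.055],"delta_pos":[0,0,0],"jaw":0.4},{"rot":[0,0,0.055],"delta_pos":[0,0,0],"jaw":0.4},{"rot":[0,0,0.055],"delta_pos":[0,0,0],"jaw":0.4},{"rot":[0,0,0.055],"delta_pos":[0,0,0],"jaw":0.4},{"rot":[0,0,0],"delta_pos":[0,0,0],"jaw":0.4}]' 
python3 l.py w12; python3 sd.py s12 250 250
```

```text
clock: 15.42
tcp_pos: [0.5297, 0.1152, 0.0619]
ee_rot: [-3.142, -0.0, -2.978]
wrist_force: [1.0, -0.4, 0.0]
opening: 0.0599
clock: 16.42
tcp_pos: [0.5296, 0.115, 0.0616]
ee_rot: [3.141, 0.0, -1.775]
wrist_force: [-0.1, -0.7, 0.1]
opening: 0.0601
16.475 [0.5296 0.1151 0.0617] [ 3.141  0.    -1.778] [ 0.31  0.81 -0.97  2.1   1.    0.8   1.63]
```

View pics/s12.png

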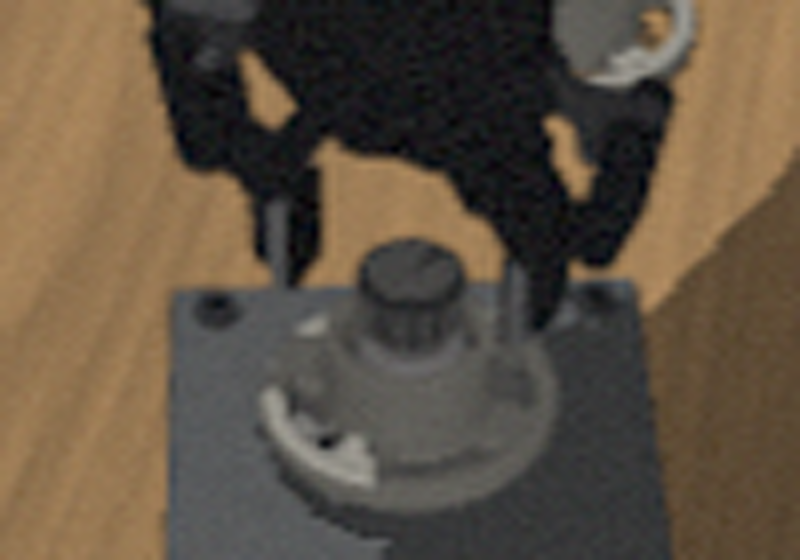

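View pics/w12.png

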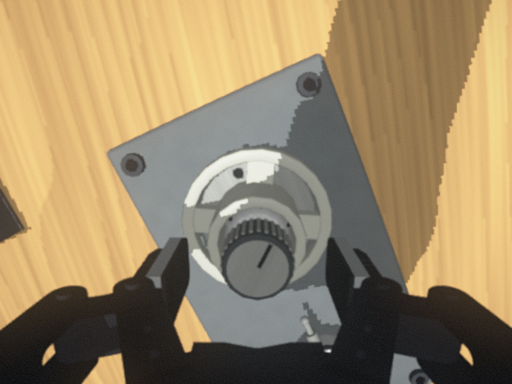

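```bash
python3 - <<'E'
from h import *
p=optics.read_camera('side')
for z in (.06,.068,.072,.076,.08,.094): print(z,(proj(p,[.5298,.1148,z])-[200,210])*[8,7])
E
```

```text
0.06 [405.7153876  344.70603788]
0.068 [405.5424361  327.50941407]
0.072 [405.45523517 318.83906729]
0.076 [405.36754626 310.12024733]
0.08 [405.27936593 301.35261363]
0.094 [404.96681472 270.27651247]
```

```bash
python3 -m creep '[{"rot":[0,0,0],"delta_pos":[0,0,0.042],"jaw":0.3},{"rot":[0,0,0],"delta_pos":[0,0,0],"jaw":0},{"rot":[0,0,0],"delta_pos":[0,0,0],"jaw":-0.6},{"rot":[0,0,0],"delta_pos":[0,0,0],"jaw":-0.6},{"rot":[0,0,0],"delta_pos":[0,0,0],"jaw":-0.6},{"rot":[0,0,0],"delta_pos":[0,0,0],"jaw":-0.6}]' 40
python3 l.py w13; python3 sd.py s13 250 250
```

```text
clock: 17.32
tcp_pos: [0.5298, 0.1154, 0.0675]
ee_rot: [-3.141, -0.0, -1.774]
wrist_force: [-1.4, -0.7, 6.4]
opening: 0.0279
17.375 [0.5298 0.1154 0.0675] [-3.141 -0.    -1.774] [ 0.31  0.8  -0.98  2.1   0.99  0.8   1.64]
```

View pics/s13.png

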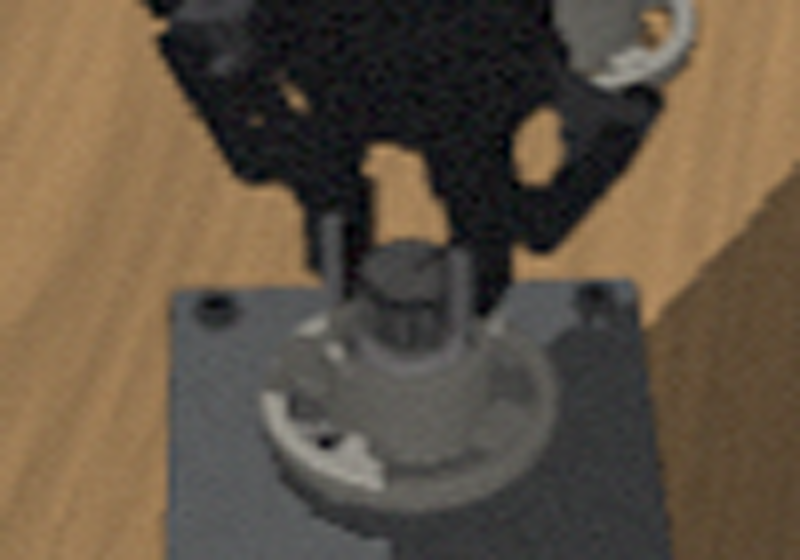

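View pics/w13.png

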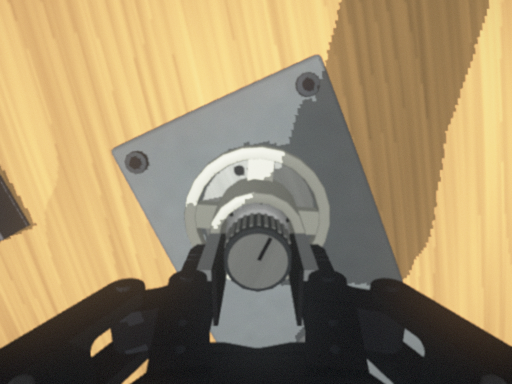

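The cap is gripped. Screwing clockwise, following the thread down slightly.

```bash
python3 -m creep '[{"rot":[0,0,-0.055],"delta_pos":[0,0,-0.0006],"jaw":-0.6},{"rot":[0,0,-0.055],"delta_pos":[0,0,-0.0006],"jaw":-0.6},{"rot":[0,0,-0.055],"delta_pos":[0,0,-0.0006],"jaw":-0.6},{"rot":[0,0,-0.055],"delta_pos":[0,0,-0.0006],"jaw":-0.6},{"rot":[0,0,-0.055],"delta_pos":[0,0,-0.0006],"jaw":-0.6},{"rot":[0,0,-0.055],"delta_pos":[0,0,-0.0006],"jaw":-0.6},{"rot":[0,0,-0.055],"delta_pos":[0,0,-0.0006],"jaw":-0.6}]'
python3 - <<'E'
from h import *
s=robot.sense(); print(s['wrist_torque'],s['q'].round(2)); p=optics.read_camera('wrist'); save(p,'w14')
E
python3 -m creep '[{"rot":[0,0,-0.055],"delta_pos":[0,0,-0.0006],"jaw":-0.6},{"rot":[0,0,-0.055],"delta_pos":[0,0,-0.0006],"jaw":-0.6},{"rot":[0,0,-0.055],"delta_pos":[0,0,-0.0006],"jaw":-0.6},{"rot":[0,0,-0.055],"delta_pos":[0,0,-0.0006],"jaw":-0.6},{"rot":[0,0,-0.055],"delta_pos":[0,0,-0.0006],"jaw":-0.6},{"rot":[0,0,-0.055],"delta_pos":[0,0,-0.0006],"jaw":-0.6},{"rot":[0,0,-0.055],"delta_pos":[0,0,-0.0006],"jaw":-0.6}]'
python3 - <<'E'
from h import *
s=robot.sense(); print(s['wrist_torque'],s['q'].round(2)); p=optics.read_camera('wrist'); save(p,'w15')
a=cv2.imread('pics/w14.png')[130:330,130:390];b=cv2.imread('pics/w15.png')[130:330,130:390]
cv2.imwrite('pics/w1415.png',cv2.resize(np.hstack([a,b]),None,fx=1.5,fy=1.5))
E
```

```text
clock: 18.3
tcp_pos: [0.5305, 0.1146, 0.067]
ee_rot: [-3.14, 0.001, -2.989]
wrist_force: [0.8, -2.9, 3.4]
opening: 0.0279
[-0.62018729 -0.18988475  0.0709008 ] [ 0.15  0.7  -0.7   2.11  0.79  0.62  0.61]
clock: 19.23
tcp_pos: [0.53, 0.1137, 0.0664]
ee_rot: [-3.141, 0.002, 2.087]
wrist_force: [1.5, -5.7, 6.3]
opening: 0.0278
[-1.27996089  0.02035493  0.13861477] [-0.06  0.63 -0.38  2.12  0.5   0.48 -0.3 ]
```

View pics/w1415.png

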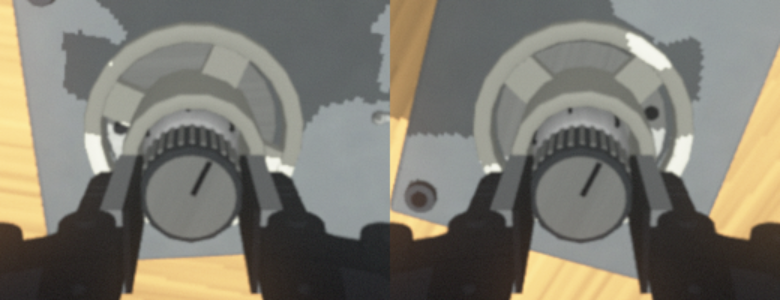

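The milled line stays put relative to the fingers, so the cap is turning with them. I'll continue.

```bash
cat > tq.py <<'E'
from h import *
import sys
s=robot.sense(); print(s['wrist_torque'].round(3),s['q'].round(2),s['ee_rot'][2]); p=optics.read_camera('wrist')
cv2.imwrite('pics/%s.png'%sys.argv[1],cv2.resize(p['frame'][130:330,130:390,::-1],None,fx=1.5,fy=1.5))
E
for i in 1; do python3 -m creep '[{"rot":[0,0,-0.055],"delta_pos":[0,0,-0.0006],"jaw":-0.6},{"rot":[0,0,-0.055],"delta_pos":[0,0,-0.0006],"jaw":-0.6},{"rot":[0,0,-0.055],"delta_pos":[0,0,-0.0006],"jaw":-0.6},{"rot":[0,0,-0.055],"delta_pos":[0,0,-0.0006],"jaw":-0.6}]'; done
python3 tq.py t1
python3 -m creep '[{"rot":[0,0,-0.055],"delta_pos":[0,0,-0.0006],"jaw":-0.6},{"rot":[0,0,-0.055],"delta_pos":[0,0,-0.0006],"jaw":-0.6},{"rot":[0,0,-0.055],"delta_pos":[0,0,-0.0006],"jaw":-0.6},{"rot":[0,0,-0.055],"delta_pos":[0,0,-0.0006],"jaw":-0.6}]'
python3 tq.py t2
python3 -m creep '[{"rot":[0,0,-0.055],"delta_pos":[0,0,0],"jaw":-0.6},{"rot":[0,0,-0.055],"delta_pos":[0,0,0],"jaw":-0.6},{"rot":[0,0,-0.055],"delta_pos":[0,0,0],"jaw":-0.6},{"rot":[0,0,-0.055],"delta_pos":[0,0,0],"jaw":-0.6}]'
python3 tq.py t3
python3 -c "
import cv2,numpy as np
cv2.imwrite('pics/t123.png',np.hstack([cv2.resize(cv2.imread('pics/t%d.png'%i),(266,205)) for i in(1,2,3)]))"
```

```text
clock: 19.77
tcp_pos: [0.5294, 0.1136, 0.066]
ee_rot: [-3.141, 0.002, 1.395]
wrist_force: [-0.5, -6.0, 4.7]
opening: 0.0278
[-1.303  0.276  0.06 ] [-0.18  0.61 -0.19  2.13  0.27  0.43 -0.77] 1.3954723942302034
clock: 20.32
tcp_pos: [0.5289, 0.1139, 0.0657]
ee_rot: [-3.142, 0.002, 0.705]
wrist_force: [-3.2, -4.3, 6.4]
opening: 0.0277
[-1.129  0.532  0.131] [-0.31  0.61 -0.02  2.14  0.02  0.4  -1.21] 0.7045786431945527
clock: 20.88
tcp_pos: [0.5308, 0.1146, 0.0658]
ee_rot: [3.141, -0.001, 0.014]
wrist_force: [1.0, -4.8, 3.6]
opening: 0.028
[-1.038 -0.183  0.082] [-0.43  0.61  0.16  2.15 -0.24  0.4  -1.64] 0.013706852460836805
```

View pics/t123.png

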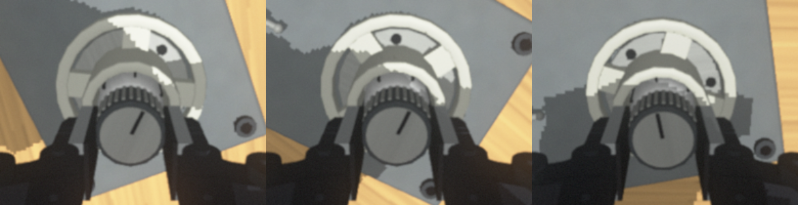

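In the third frame the line has shifted against the fingers, so they are slipping at the stop. A few more rows to confirm.

```bash
python3 -m creep '[{"rot":[0,0,-0.055],"delta_pos":[0,0,0],"jaw":-0.6},{"rot":[0,0,-0.055],"delta_pos":[0,0,0],"jaw":-0.6},{"rot":[0,0,-0.055],"delta_pos":[0,0,0],"jaw":-0.6},{"rot":[0,0,0],"delta_pos":[0,0,0],"jaw":-0.6}]'
python3 tq.py t4; python3 sd.py s14 250 250
python3 -c "
import cv2,numpy as np
cv2.imwrite('pics/t34.png',np.hstack([cv2.imread('pics/t%d.png'%i) for i in(3,4)]))"
```

```text
clock: 21.42
tcp_pos: [0.5299, 0.1143, 0.0654]
ee_rot: [3.14, -0.001, -0.501]
wrist_force: [1.0, -5.5, 2.2]
opening: 0.0279
[-1.089 -0.075 -0.102] [-0.52  0.63  0.29  2.15 -0.43  0.42 -1.96] -0.5008669182200178
```

View pics/t34.png

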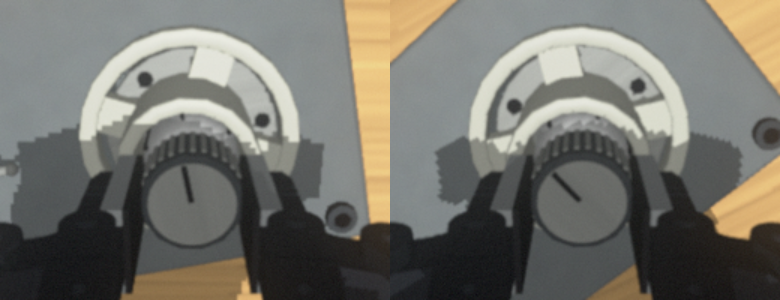

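View pics/s14.png

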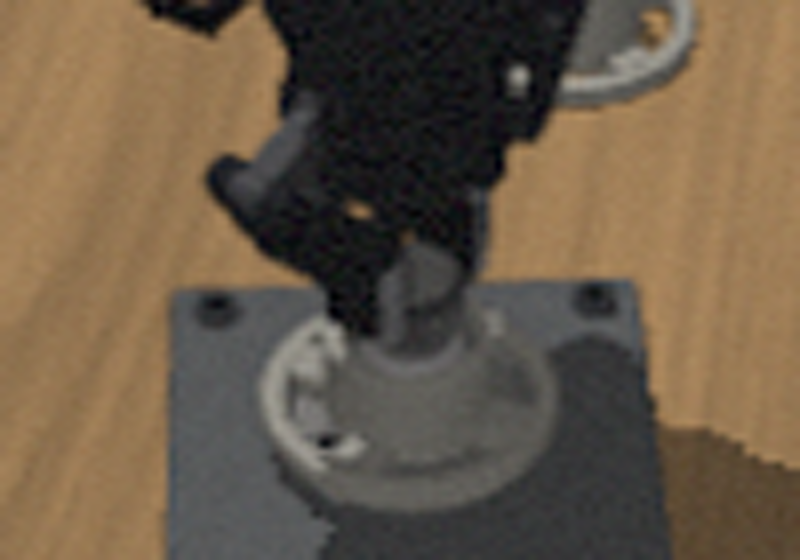

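The line moved another ~30° for 30° of gripper turn, so the cap is bottomed. I'll regrip about 3 mm higher for margin above the hub, then back off 90°.

```bash
python3 -m creep '[{"rot":[0,0,0],"delta_pos":[0,0,0],"jaw":0.1},{"rot":[0,0,0],"delta_pos":[0,0,0],"jaw":0.1},{"rot":[0,0,0],"delta_pos":[0,0.004,0.025],"jaw":0.1},{"rot":[0,0,0],"delta_pos":[0,0,0],"jaw":-0.6},{"rot":[0,0,0],"delta_pos":[0,0,0],"jaw":-0.6},{"rot":[0,0,0],"delta_pos":[0,0,0],"jaw":-0.6},{"rot":[0,0,0],"delta_pos":[0,0,0],"jaw":-0.6}]' 50
python3 tq.py t5; python3 sd.py s15 250 250
```

```text
clock: 22.4
tcp_pos: [0.5292, 0.1148, 0.0692]
ee_rot: [3.141, 0.0, -0.502]
wrist_force: [-4.0, -3.3, 11.0]
opening: 0.027
[-0.846  0.748  0.071] [-0.52  0.62  0.3   2.15 -0.42  0.42 -1.96] -0.5018586583253619
```

View pics/t5.png

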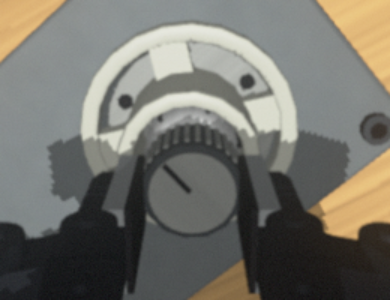

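View pics/s15.png

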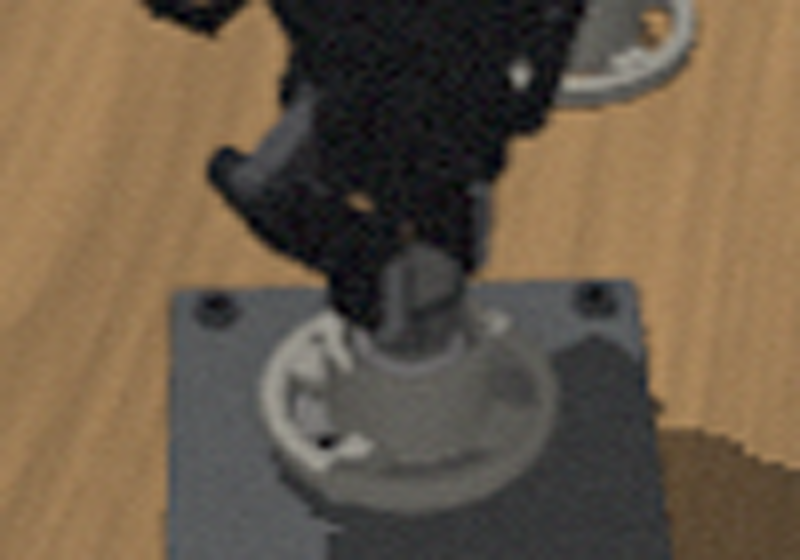

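```bash
python3 -m creep '[{"rot":[0,0,0.0556],"delta_pos":[0,0,0.0007],"jaw":-0.6},{"rot":[0,0,0.0556],"delta_pos":[0,0,0.0007],"jaw":-0.6},{"rot":[0,0,0.0556],"delta_pos":[0,0,0.0007],"jaw":-0.6},{"rot":[0,0,0.0556],"delta_pos":[0,0,0.0007],"jaw":-0.6},{"rot":[0,0,0.0556],"delta_pos":[0,0,0.0007],"jaw":-0.6},{"rot":[0,0,0.0556],"delta_pos":[0,0,0.0007],"jaw":-0.6},{"rot":[0,0,0.0556],"delta_pos":[0,0,0.0007],"jaw":-0.6},{"rot":[0,0,0.0556],"delta_pos":[0,0,0.0007],"jaw":-0.6},{"rot":[0,0,0.0556],"delta_pos":[0,0,0.0007],"jaw":-0.6},{"rot":[0,0,0],"delta_pos":[0,0,0],"jaw":-0.6}]'
python3 tq.py t6; python3 sd.py s16 250 250
```

```text
clock: 23.75
tcp_pos: [0.5294, 0.1141, 0.0699]
ee_rot: [3.142, 0.002, 1.072]
wrist_force: [-3.0, -4.6, 10.0]
opening: 0.0268
[-0.969  0.585  0.127] [-0.24  0.6  -0.11  2.13  0.16  0.42 -0.97] 1.0722243602933625
```

View pics/t6.png

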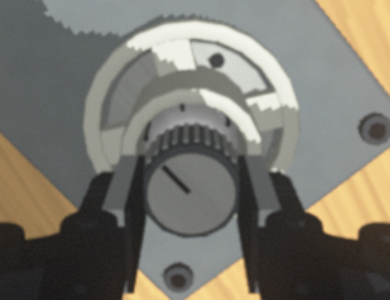

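View pics/s16.png

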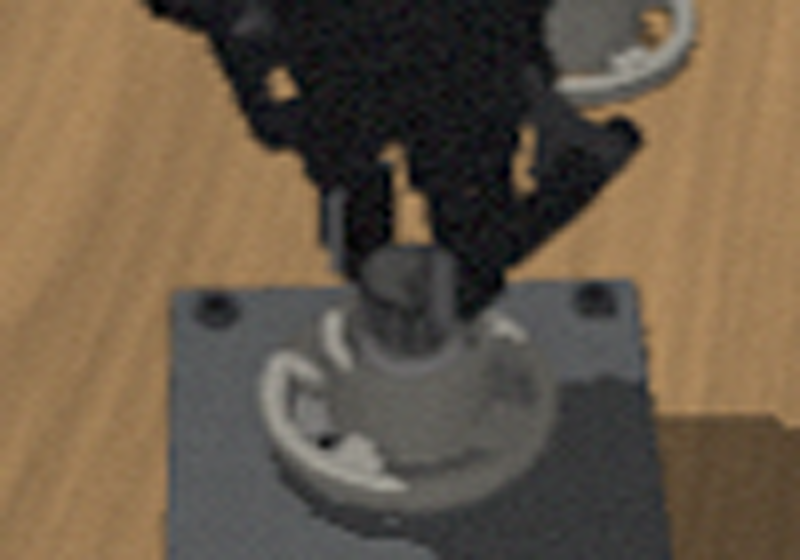

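The gripper turned 1.574 rad and the line stayed fixed relative to the fingers. One last look at the bystanders, then I'll hand in.

```bash
python3 - <<'E'
from h import *
p=optics.read_camera('side'); save(p,'send'); a=cv2.imread('pics/side0.png').astype(int); b=p['frame'][:,:,::-1].astype(int)
cv2.imwrite('pics/diff.png',np.hstack([b,np.abs(a-b)])[:, :].astype(np.uint8)[:384,:1024:1][::2,::2])
E
```

```text
(no output)
```

View pics/diff.png

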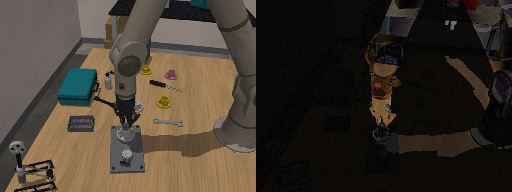

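The difference image shows only the arm, its shadow and the wheel. No bystander has moved.

```bash
python3 -c "
from plant import job,robot
s=robot.sense();print(s['opening'],s['wrist_force']);print(job.sign_off())"
```

```text
0.027286026735748647 [-2.43965771 -5.20560758 11.38378556]
the job is handed in; nothing more can be done
None
```

The job is handed in at about 24 s of the 69 s allowed; sign-off gives no verdict. The wide-bore wheel is on the seat flange and released. I screwed the cap down until the fingers slipped at the stop, then backed it off a quarter turn. The fingers still hold it, with grip set to 50 N.

**Last checks**
- **Seating:** the wheel touched down at a TCP height of 0.0327 m, as predicted, with up to 30 N of contact force. The side camera showed it level and centred.
- **Stop:** the cap's milled line moved about 30° against the fingers for 30° of gripper turn, so the cap was bottomed.
- **Back-off:** the gripper turned 1.574 rad and the line stayed fixed relative to the fingers, so the cap turned with them.
- **Bystanders:** a before/after difference of the side picture showed no movement outside the arm, its shadow and the wheel. Items hidden behind the arm were not compared.

**What disagreed or is uncertain**
- **Fingertip height:** the tips sit about 30 mm higher than the stated 19 mm overhang implies. My first grip closed empty above the hub without touching the wheel. I then corrected the height from the cameras.
- **Opening reading:** it read 2–3 mm small on both the hub and the cap.
- **Finger clearance:** the gap between the fingers and the hub was judged only from the pictures, at roughly 5 mm. To improve it I regripped the cap about 3 mm higher before backing off.

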